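Open the latched sample case

ROBOT

A 6-joint arm with a two-finger parallel gripper is mounted at the origin on a cart in front of the work surface, level with it; the furniture and walls round the work are solid. World frame = base frame: x ahead of the robot, y to its left, z up, the work surface at z = 0. Lengths are in m, angles in rad, forces in N, time in s.
With the tool pointing down it reaches from about 0.3 to 0.775 m from the base axis. Payload 14.6 kg.
Tool frame: the origin (TCP) lies between the finger pads; the fingertips stand ctrl.tip_extent ahead of it and the grasp point (between the pads) lies 3 mm ahead of it (ctrl.tip_extent is the distance from the TCP to the fingertips, in m); z points along the fingers, y is the line along which they close (so a half turn about z gives the same grasp; the last joint's range is limited). The gripper opens to 94 mm and grips with 3 to 60 N. Pads are 16 mm wide; open, the fingers measure 119 mm over their backs; the gripper's body (75 mm by 177 mm) begins 78 mm behind the grasp point.
Start: joints at [1.088, 0.3, 1.521, -0, 1.321, -0.067], TCP at [0.222, 0.503, 0.227] pointing down, gripper open.
Joint ranges: [-3.03, 3.03], [-0.79, 2.21], [0.23, 2.52], [-1.04, 4.18], [0, 3.07], [-2.55, 2.55]. Speed limits (rad/s): [2.22, 2.22, 2.57, 3.14, 3.14, 3.14].

INTERFACE

Orientations are given as [roll, pitch, yaw] about the fixed x, y, z axes, in that order (R = Rz(yaw) Ry(pitch) Rx(roll)).
In Python, from station import ctrl gives the robot as it stands.
- The arm moves only by the tool shift_gripper, called after "Request:" by a JSON object that holds its "api" and its "payload". Schema: {"type":"object","properties":{"deltas":{"type":"array","items":{"type":"object","properties":{"pos":{"type":"array","items":{"type":"number"},"minItems":3,"maxItems":3},"r":{"type":"array","items":{"type":"number"},"minItems":3,"maxItems":3}},"additionalProperties":false},"minItems":1,"maxItems":10},"aperture":{"type":"number"},"clamp_n":{"type":"number"},"only":{"type":"string"},"quiet":{"type":"boolean"},"lines":{"type":"string"}},"required":["deltas"],"additionalProperties":false}. deltas is a list of rows, 1 to 10 of them, each an object with the fields pos (a list: dx, dy, dz in m), r (a list: a rotation vector rx, ry, rz in rad); a field left out counts as zero; each row shifts and turns the commanded pose from where the row before left it, along the tool's axes as they then stand; what a row does not reach is not made up. A row lasts 1/10 s, in which the tool goes at most 0.05 m and 0.15 rad, less where a joint would pass 70% of its speed; a pose out of reach is approached as far as the arm can. aperture is the finger opening in m, set as the call begins (left out keeps the last). The fingers move at their own pace and stop on an object; clamp_n is the grip in N (left out, the last holds). Time passes only in rows, so rows that do not move let the fingers close. The tool returns the time, the measured TCP pose, the force, the opening and the grip force at its end. only (a regular expression) keeps the lines of the reply that match it, lines (a string "A,B") keeps lines A to B, and quiet returns only ok. Input that does not fit is refused with a message, and nothing moves.
- ctrl.get_obs(): the state, without advancing time (a new reading comes with each control period).
- ctrl.camera(name): name is "scene" or "top" or "wrist"; returns a dict with "pixels" (384x512x3 uint8, blue, green, red), "fx", "fy", "cx", "cy" (pixels), "extrinsics" (4x4, takes a point from camera to world coordinates). Camera axes: x right, y up, looking along -z (the intrinsics and any distortion apply to the point x, -y, -z); pixel columns grow to the right and rows downward; lengths in m; the calibration is good to about 2 mm. The wrist camera is an equidistant fisheye: a pixel r from the principal point sees the ray r / f radians off the axis. A picture is of the moment at which its call begins. There is no depth.
- ctrl.hand_in(): hands the job in; it is judged then, once.
The state is a dict: "time_s": time; "qpos": joint angles; "joint_vel": joint speeds; "tau": joint torques, N m; "ee_pos": TCP position; "eef_rot": TCP orientation; "force": force on the tool from outside, world axes, zero at the start; "moment": the same for the moment, N m; "grip_width": finger opening in m; "grip_force": force on a finger pad.
Only numpy, scipy, OpenCV 4.12 (cv2) and the standard library are available. Lean on these libraries where they do the work, as an engineer would, in place of code of your own. Each camera call takes 0.05 s, during which the arm holds its last target. There are 200 camera calls.

TASK

Open the blue sample case: press the red release button so that the T-handle pops out of the lid, turn the handle a quarter turn clockwise to unlatch it, and slide the lid fully open. The lid must not touch the reagent jar or the beaker, so first move whichever stands in its path out of the way, leaving both standing upright on the bench; do not disturb the pink bottle, the amber bottle or the conical flask, and let go of everything at the end.

Things in the scene. Friction and masses are not known exactly. Their poses are not given: they have to be found in the camera images.
- case: Blue sample case with sliding lid, fixed to the bench: 150 (own x) x 240 (own y) x 70 mm high with the lid. Origin at the centre of its underside on the bench, own y the long axis, z up; yaw within -0.35 to 0.3 rad of the world axes. Shut, the red button lies at own x 0, y -75 mm and the T-handle's axis at own x 0, y +30 mm.
- lid: The moving lid with button and handle: 150 x 240 mm, z 48 to 70 mm above the bench. Its origin and axes are the case's own when shut; it moves 130 mm along the case's +y and so sweeps the space above the bench beyond that end: case x -75 to 75, y 120 to 250 mm.
- lid_slide (a joint): Slide of the lid in m: 0 shut, 0.13 fully open, along the case's +y. About 2 N of friction; stays where it is left. A cam under the T-handle holds it shut until the handle has been turned more than about 1.3 rad.
- release_button (a joint): Travel of the red button, m: 0 up, 0.008 fully down; sprung, about 1.5 N at the start and 5.5 N fully down. The handle is released when it is pressed beyond about 4 to 5 mm; it springs back up.
- button_top (a point): Centre of the top face of the red button (28 mm diameter); it stands 13.5 mm above the lid's top when up (84 mm above the bench) and is pressed straight down.
- t_pop (a joint): How far the T-handle stands out, m: 0 sunk flush in its well in the lid, 0.022 popped out (spring-driven, about 3 to 5 N, once the button is pressed). Sunk, it cannot turn.
- t_handle (a joint): Turn of the T-handle, rad: 0 latched (bar along the case's y), 1.571 unlatched (bar along the case's x), positive clockwise seen from above: the wing that starts at the case's +y swings to its +x. Stops at both ends, about 0.12 N m of friction; stays where it is left.
- t_hub (a point): Centre of the T-handle's top face, on its turning axis: 70 mm above the bench when sunk, 92 mm when popped out. The handle is one straight black bar 112 mm long, 14 mm wide, 14 mm high (its underside stands 8 mm above the lid when popped), turning about its middle.
- t_wing (a point): Point on the T-handle's wing that starts on the case's +y side, 48 mm from the turning axis, 7 mm below the bar's top; it turns with the handle.
- lid_rib (a point): Middle of the outer (case -y) face of the black thumb rib on the lid's -y end: a ridge 90 mm wide (own x), 8 mm thick, rising 14 mm above the lid's top; this point is 77 mm above the bench. Pushing it along the case's +y opens the lid when unlatched.
- reagent_jar: White jar with red screw cap, 59 mm diameter, 82 mm high, about 0.3 kg, loose and upright; origin at the centre of its underside.
- beaker: Glass beaker, 54 mm diameter, 70 mm high, about 0.1 kg, loose and upright; origin at the centre of its underside. In each start one of jar and beaker stands on the bench beyond the case's +y end, in the lid's path, and the other beside the case's +x side, out of it.
- buffer_bottle: Pink bottle with white cap, 55 mm square, 120 mm high, loose, a bystander on the case's +x side; origin at the centre of its underside.
- amber_bottle: Amber bottle with white cap, 60 mm diameter, 138 mm high, loose, a bystander just beyond the lid's path; origin at the centre of its underside.
- flask: Conical glass flask, 68 mm diameter at the foot, 115 mm high, loose, a bystander beyond the case's -y end; origin at the centre of its underside.

How it is judged:
On the way, in this order (a step that is already met when the one before it is completed fails the run):
1. the T-handle has popped out, not yet turned (value of joint t_pop above 0.018 m and value of joint t_handle below 0.4 rad), for 0.1 s.
2. the T-handle is turned to unlatch, the lid still shut (value of joint t_handle above 1.25 rad and value of joint lid_slide below 0.06 m), for 0.1 s.
3. the lid is slid fully open (value of joint lid_slide above 0.115 m), for 0.2 s.
At the end, for the whole second after the job is handed in: The lid is open by more than 115 of its 130 mm, the T-handle stands out (more than 15 mm) and turned (more than 1.1 rad), and the jar and the beaker stand still and upright (within 0.15 rad) on the bench (value of joint lid_slide above 0.115 m and value of joint t_pop above 0.015 m and value of joint t_handle above 1.1 rad and angle between each of reagent_jar, beaker's own z axis and vertical below 0.15 rad and height (world z) of each of reagent_jar, beaker below 0.012 m and linear speed of each of reagent_jar, beaker below 0.02 m/s); the robot touches nothing.
It fails at once if the lid touches the reagent jar or the beaker (contact force between lid and reagent_jar above 0.5 N or contact force between lid and beaker above 0.5 N).
It fails at once if the reagent jar or the beaker is tipped over (angle between any of reagent_jar, beaker's own z axis and vertical above 0.5 rad).
It fails at once if the pink bottle is shoved more than 25 mm or tipped (distance of buffer_bottle from where it was at the start of the episode above 0.025 m or angle between buffer_bottle's own z axis and vertical above 0.3 rad).
It fails at once if the amber bottle is shoved more than 25 mm or tipped (distance of amber_bottle from where it was at the start of the episode above 0.025 m or angle between amber_bottle's own z axis and vertical above 0.3 rad).
It fails at once if the flask is shoved more than 25 mm or tipped (distance of flask from where it was at the start of the episode above 0.025 m or angle between flask's own z axis and vertical above 0.3 rad).
It also fails if it takes over 64 s, if anything falls off the work surface, if the arm or the gripper's body presses on something with over 40 N, if the wrist force passes 120 N, or if a joint passes its speed limit or range.

## Working session

There is one attempt and no reset: what is moved stays moved. The work goes in short steps, Python scripts to look and compute and a tool call to move; the robot and the scene stay as the last step left them, time stands still between calls to the robot, and variables do not carry over. Pictures are saved under pics/ and viewed, at most 10 in all, crops included, and the job is handed in when it is done.

```bash
ls; mkdir -p pics
```

Run:
```python
from station import ctrl
import cv2,numpy as np
for n in("scene","top"):
    c=ctrl.camera(n); cv2.imwrite(f"pics/{n}0.png",c["pixels"]); print(n,c["fx"],c["fy"],c["cx"],c["cy"],c["extrinsics"].tolist() if hasattr(c["extrinsics"],"tolist") else c["extrinsics"], [k for k in c])
o=ctrl.get_obs();print(o, ctrl.tip_extent)
```

```text
pics
station.py
scene 487.1774960107224 487.1774960107224 262.6244140473686 192.60687829351366 [[0.5404062406837041, 0.5973690214717517, -0.5925464937167279, -0.2143440212106217], [-0.8413091786423585, 0.373041396417755, -0.3912019714812429, -0.5506964998204416], [-0.01264756744303761, 0.7099227906924619, 0.7041659394583074, 1.04885373456126], [0.0, 0.0, 0.0, 1.0]] ['pixels', 'fx', 'fy', 'cx', 'cy', 'extrinsics']
top 380.9570818214077 380.9570818214077 260.5640728834262 189.98473048510093 [[-0.025395743991157075, 0.9803425637837871, -0.19566173315435678, 0.43401482023080845], [-0.9996723202789463, -0.025533038850936184, 0.0018209874091796282, 0.001326392010565429], [-0.0032106471689385668, 0.1956438641022705, 0.9806697559239239, 1.0120523030226711], [0.0, 0.0, 0.0, 1.0]] ['pixels', 'fx', 'fy', 'cx', 'cy', 'extrinsics']
{'time_s': 0.1, 'qpos': array([ 1.08840643e+00,  3.00384359e-01,  1.52155357e+00, -1.19660645e-05,
        1.32073749e+00, -6.65890133e-02]), 'joint_vel': array([ 0.00062455, -0.00131987, -0.00292608,  0.0003284 , -0.00092195,
       -0.00020245]), 'tau': array([ 2.97558021e-03, -5.32644975e+01, -3.53283226e+01,  7.09794788e-02,
        2.35300872e-02, -1.02844751e-04]), 'ee_pos': array([0.22204722, 0.50292611, 0.22694555]), 'eef_rot': array([-3.14051152e+00, -6.04815739e-05,  2.72579470e+00]), 'force': array([ 0.06885329,  0.03931244, -0.37781092]), 'moment': array([ 0.03977945, -0.01550192,  0.00449097]), 'grip_force': 0.0, 'grip_width': 0.09416999651295181} 0.022
```

View pics/top0.png

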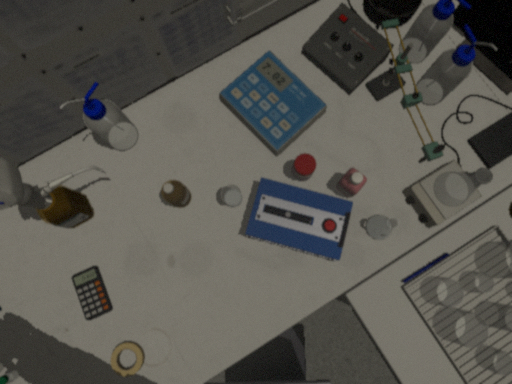

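View pics/scene0.png

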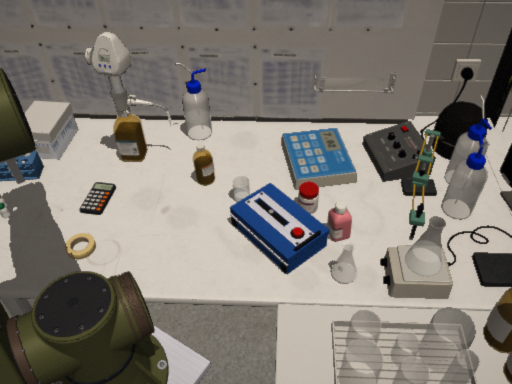

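The top view shows the case with its button at (330,226) and bar at (288,214). The beaker at (230,195) stands in the lid's path. The jar (305,165) and pink bottle (352,181) are on the +x side, amber at (175,193), flask at (378,226).

Create h.py:
```python
from station import ctrl
import cv2,numpy as np
from scipy.spatial.transform import Rotation as R
def ray(c,uv,z):
    E=np.array(c["extrinsics"]);d=E[:3,:3]@[(uv[0]-c["cx"])/c["fx"],-(uv[1]-c["cy"])/c["fy"],-1]
    return E[:3,3]+d*(z-E[2,3])/d[2]
def proj(c,p):
    E=np.array(c["extrinsics"]);q=E[:3,:3].T@(np.array(p)-E[:3,3])
    return c["cx"]-c["fx"]*q[0]/q[2],c["cy"]+c["fy"]*q[1]/q[2]
def blobs(c,f,lo=15):
    m=f(cv2.cvtColor(c["pixels"],cv2.COLOR_BGR2HSV).astype(int)).astype(np.uint8)
    n,l,s,ce=cv2.connectedComponentsWithStats(m)
    return [(s[i],ce[i],l==i) for i in range(1,n) if s[i][4]>lo]
red=lambda h:((h[...,0]<6)|(h[...,0]>174))&(h[...,1]>150)&(h[...,2]>90)
blue=lambda h:(abs(h[...,0]-110)<10)&(h[...,1]>140)&(h[...,2]>50)
def toolshift(dw,yaw=None):
    o=ctrl.get_obs();return R.from_euler('xyz',o["eef_rot"]).inv().apply(dw)
```

Run:
```python
from h import *
for n in("top","scene"):
    c=ctrl.camera(n)
    for s,ce,_ in blobs(c,red): print(n,"red",s,ce.round(1),ray(c,ce,.084).round(4))
    if n=="top":
        for s,ce,m in blobs(c,blue,800):
            r=cv2.minAreaRect(cv2.findContours(m.astype(np.uint8),0,2)[0][0]);b=cv2.boxPoints(r)
            print(s,b.round(1).tolist(),[ray(c,x,.07)[:2].round(4).tolist() for x in b])
a=ctrl.camera("top")["pixels"][140:270,150:410];b=ctrl.camera("scene")["pixels"][135:290,180:370]
a=cv2.resize(a,(780,390),interpolation=3);cv2.imwrite("pics/a.png",a)
cv2.imwrite("pics/b.png",cv2.resize(b,(735,600),interpolation=3))
```

```text
top red [326 221   9   9  66] [329.8 225.1] [ 0.5276 -0.167   0.084 ]
scene red [402 126   6   5  21] [404.2 127.8] [ 1.0899 -0.2418  0.084 ]
scene red [299 181  20  15 230] [308.8 188.4] [ 0.6812 -0.1165  0.084 ]
scene red [293 228  10   8  69] [297.4 231.4] [ 0.5251 -0.1688  0.084 ]
```

View pics/a.png

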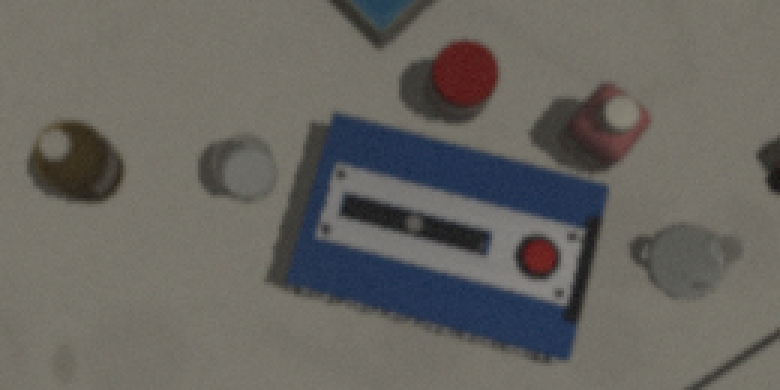

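The enlarged top crop (3x, offset 150,140) has the lid corners near (332,113), (608,185), (570,360) and (287,288). The hub is at (414,222), the button at (538,256), the beaker around (247,168), the jar cap at (465,74) and the amber bottle at (77,160).

View pics/b.png

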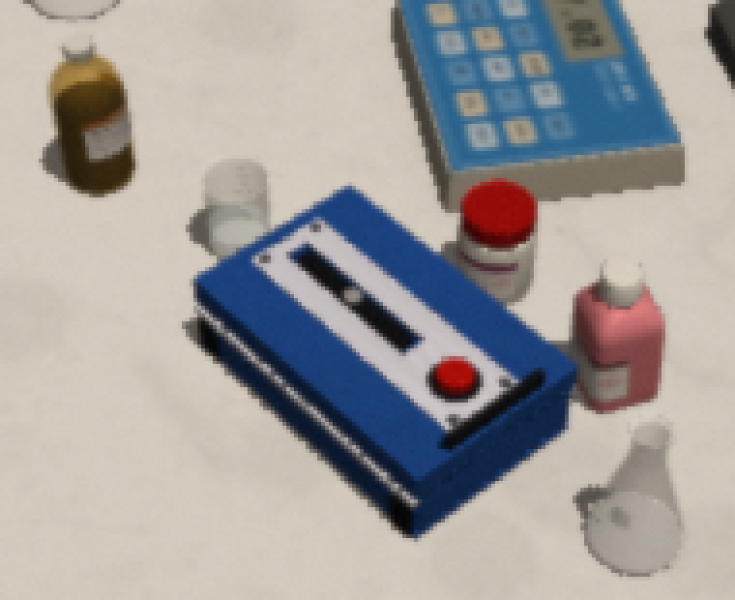

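Run:
```python
from h import *
c=ctrl.camera("top")
f=lambda u,v,z:print((u,v),ray(c,(150+u/3,140+v/3),z).round(4))
for p in [(332,113),(608,185),(570,360),(287,288),(414,222)]: f(*p,.07)
f(538,256,.084);f(247,168,.035);f(465,74,.082);f(54,142,.138);f(82,165,.06);f(622,112,.12);f(690,262,.03)
```

```text
(332, 113) [ 0.6538 -0.0015  0.07  ]
(608, 185) [ 0.5861 -0.2302  0.07  ]
(570, 360) [ 0.4435 -0.189   0.07  ]
(287, 288) [0.5074 0.0392 0.07  ]
(414, 222) [ 0.5592 -0.0672  0.07  ]
(538, 256) [ 0.527  -0.1657  0.084 ]
(247, 168) [0.6149 0.0735 0.035 ]
(465, 74) [ 0.6817 -0.1141  0.082 ]
(54, 142) [0.6204 0.2165 0.138 ]
(82, 165) [0.6165 0.2115 0.06  ]
(622, 112) [ 0.6369 -0.2334  0.12  ]
(690, 262) [ 0.5239 -0.3055  0.03  ]
```

The scene crop (about 3.87x, offset 180,135) shows the same layout: lid corners (351,186), (197,285), (415,480), (578,377), hub (352,295), button (454,374), and the beaker rim at about (237,178). I'll do a joint least-squares fit over both views.

Run:
```python
from h import *
from scipy.optimize import least_squares
t=ctrl.camera("top");s=ctrl.camera("scene")
T=lambda u,v:(150+u/3,140+v/3); S=lambda u,v:(180+u/3.868,135+v/3.871)
L=[(.075,.12,.07),(.075,-.12,.07),(-.075,-.12,.07),(-.075,.12,.07),(0,.03,.07),(0,-.075,.084)]
pt=[T(332,113),T(608,185),T(570,360),T(287,288),T(414,222),(329.8,225.1)]
ps=[S(351,186),S(578,377),S(415,480),S(197,285),S(352,295),S(454,374)]
def W(p,l):
    c,s_=np.cos(p[2]),np.sin(p[2]);return (p[0]+c*l[0]-s_*l[1],p[1]+s_*l[0]+c*l[1],l[2])
def f(p,which):
    return np.ravel([[np.subtract(proj(c,W(p,l)),q) for l,q in zip(L,pp)] for c,pp in which])
for w in ([(t,pt)],[(s,ps)],[(t,pt),(s,ps)]):
    r=least_squares(f,[.55,-.095,-.28],args=(w,));print(r.x.round(4),r.fun.round(1).tolist())
p=r.x
for n,l in dict(button=L[5],hub=L[4],rib=(0,-.12,.077)).items():print(n,np.round(W(p,l),4))
print("beaker scene rim",ray(s,S(237,178),.07).round(4),"body",ray(s,S(237,207),.035).round(4))
print("jar",ray(s,(308.8,187.5),.08).round(4), ray(s,S(500,207),.082).round(4))
print("amber",ray(s,S(78,48),.138).round(4),"pinkcap",ray(s,S(624,272),.12).round(4), "flask foot",ray(s,S(634,535),.01).round(4))
def inv(q):
    d=np.subtract(q,p[:2]);c,s_=np.cos(p[2]),np.sin(p[2]);return np.round((c*d[0]+s_*d[1],-s_*d[0]+c*d[1]),4)
for n,q in dict(beaker=(.615,.0735),jar=(.6817,-.1141),amber=(.6165,.2115),pink=(.637,-.233)).items():print(n,inv(q))
```

```text
[ 0.5484 -0.0954 -0.2801] [-0.3, 0.1, 0.5, -0.4, 0.4, 0.1, -0.6, -0.8, -0.2, 1.0, 0.2, -0.0]
[ 0.5476 -0.0977 -0.3114] [0.4, -0.0, 0.4, -1.4, -0.1, 1.4, -1.1, -1.5, 0.4, 1.3, 0.1, -0.1]
[ 0.5482 -0.0963 -0.2926] [0.6, -0.3, 1.1, 0.3, 0.3, 0.7, -0.5, -1.5, 0.2, 0.9, 0.5, 0.4, -0.8, -0.2, 0.2, -2.5, 0.6, 0.8, -1.8, -1.2, -0.1, 1.1, 0.1, -0.7]
button [ 0.5266 -0.1681  0.084 ]
hub [ 0.5569 -0.0676  0.07  ]
rib [ 0.5136 -0.2112  0.077 ]
beaker scene rim [0.6169 0.0722 0.07  ] body [0.6198 0.0761 0.035 ]
jar [ 0.688  -0.1129  0.08  ] [ 0.6834 -0.1168  0.082 ]
amber [0.6136 0.2128 0.138 ] pinkcap [ 0.6372 -0.2359  0.12  ] flask foot [ 0.522  -0.3122  0.01  ]
beaker [0.015  0.1818]
jar [0.1329 0.0215]
amber [-0.0234  0.3144]
pink [ 0.1244 -0.1053]
```

Request:
{"api": "shift_gripper", "payload": {"deltas": [{"r": [0, 0, 0.145]}, {"r": [0, 0, 0.145]}, {"r": [0, 0, 0.145]}, {"r": [0, 0, 0.145]}, {"r": [0, 0, 0.145]}, {"r": [0, 0, 0.145]}, {"r": [0, 0, 0.145]}, {"r": [0, 0, 0.145]}, {"r": [0, 0, 0.145]}, {"r": [0, 0, 0.143]}], "aperture": 0.094, "clamp_n": 8}}

```text
time_s: 1.45
ee_pos: [0.2221, 0.5031, 0.2275]
eef_rot: [-3.142, 0.0, 1.272]
force: [0.3, -0.0, 0.6]
grip_width: 0.0941
grip_force: 0.0
```

Add to h.py:
```python
def goto(*p):
    o=ctrl.get_obs();print("t",round(o["time_s"],2),"ee",np.round(o["ee_pos"],4),np.round(o["eef_rot"],3),"q",np.round(o["qpos"],2),"F",np.round(o["force"],1),"w",round(o["grip_width"],4))
    prev=o["ee_pos"]
    for x in p:
        print(x,"shift",toolshift(np.subtract(x,prev)).round(4));prev=x
```

```bash
python3 -c "
from h import *
goto((.617,.0735,.2),(.617,.0735,.043),(.617,.0735,.12),(.462,.138,.12))"
```

```text
t 1.45 ee [0.2221 0.5031 0.2275] [-3.142  0.     1.272] q [1.09 0.3  1.52 0.   1.32 1.39] F [ 0.3 -0.   0.6] w 0.0941
(0.617, 0.0735, 0.2) shift [-0.2943  0.5039  0.0274]
(0.617, 0.0735, 0.043) shift [0.    0.    0.157]
(0.617, 0.0735, 0.12) shift [-0.    -0.    -0.077]
(0.462, 0.138, 0.12) shift [ 0.016  -0.1671  0.    ]
```

Request:
{"api": "shift_gripper", "payload": {"deltas": [{"pos": [-0.021, 0.036, 0]}, {"pos": [-0.021, 0.036, 0]}, {"pos": [-0.021, 0.036, 0]}, {"pos": [-0.021, 0.036, 0]}, {"pos": [-0.021, 0.036, 0]}, {"pos": [-0.021, 0.036, 0]}, {"pos": [-0.021, 0.036, 0]}], "quiet": true}}

```text
ok
```

Request:
{"api": "shift_gripper", "payload": {"deltas": [{"pos": [-0.021, 0.036, 0.004]}, {"pos": [-0.021, 0.036, 0.004]}, {"pos": [-0.021, 0.036, 0.004]}, {"pos": [-0.021, 0.036, 0.004]}, {"pos": [-0.021, 0.036, 0.004]}, {"pos": [-0.021, 0.036, 0.004]}, {"pos": [-0.021, 0.036, 0.004]}, {}, {}], "quiet": true}}

```text
ok
```

Run:
```python
from h import *
goto((.617,.0735,.2))
c=ctrl.camera("wrist");cv2.imwrite("pics/w1.png",c["pixels"])
```

```text
t 3.05 ee [0.6198 0.0756 0.1989] [-3.141  0.     1.276] q [0.06 0.49 1.33 0.   1.33 0.36] F [-0.1  0.6 -0.7] w 0.0941
(0.617, 0.0735, 0.2) shift [-0.0028 -0.0021 -0.0011]
```

View pics/w1.png

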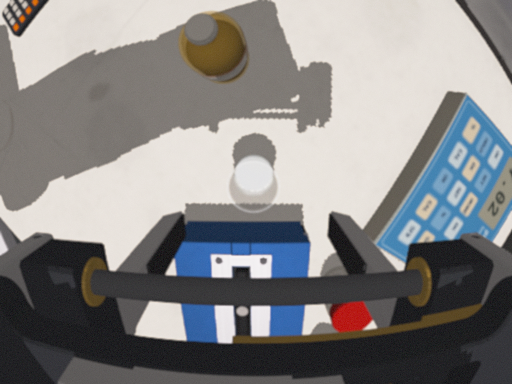

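The wrist view shows the beaker at (253,180) between the fingers (mid column ~257), ahead of the lid edge, with the hub at (242,311). I'll check these with the fisheye calibration.

Add to h.py:
```python
def wray(c,uv,z):
    E=np.array(c["extrinsics"]);x=(uv[0]-c["cx"])/c["fx"];y=(uv[1]-c["cy"])/c["fy"];t=np.hypot(x,y)
    d=E[:3,:3]@[x/t*np.sin(t),-y/t*np.sin(t),-np.cos(t)];return (E[:3,3]+d*(z-E[2,3])/d[2]).round(4)
```

Run:
```python
from h import *
c=ctrl.camera("wrist")
print("foot",wray(c,(253,188),.0),"rim",wray(c,(254,173),.07),"hub",wray(c,(242,311),.07),"cap",wray(c,(351,316),.082))
print("corners",wray(c,(186,222),.07),wray(c,(309,240),.07),wray(c,(177,240),.07))
```

```text
foot [0.6095 0.0579 0.    ] rim [0.6208 0.0891 0.07  ] hub [ 0.5587 -0.0658  0.07  ] cap [ 0.6826 -0.1081  0.082 ]
corners [0.5373 0.0599 0.07  ] [0.6558 0.0031 0.07  ] [0.5199 0.0431 0.07  ]
```

Request:
{"api": "shift_gripper", "payload": {"deltas": [{"pos": [-0.003, -0.004, 0.03]}, {"pos": [0, 0, 0.04]}, {"pos": [0, 0, 0.04]}, {"pos": [0, 0, 0.03]}, {"pos": [0, 0, 0.015]}, {}, {}]}}

```text
time_s: 3.85
ee_pos: [0.6157, 0.0748, 0.0461]
eef_rot: [3.14, -0.001, 1.278]
force: [-0.3, 0.7, 0.7]
grip_width: 0.094
grip_force: 0.0
```

Request:
{"api": "shift_gripper", "payload": {"deltas": [{}, {}, {}, {}, {}, {}, {}, {}], "aperture": 0.03, "clamp_n": 8}}

```text
time_s: 4.65
ee_pos: [0.6152, 0.0743, 0.0445]
eef_rot: [3.141, -0.0, 1.278]
force: [-0.3, -0.4, 0.6]
grip_width: 0.0525
grip_force: 8.0
```

Request:
{"api": "shift_gripper", "payload": {"deltas": [{"pos": [0, 0, -0.02]}, {"pos": [0.004, -0.03, 0]}, {"pos": [0.004, -0.04, 0]}, {"pos": [0.004, -0.04, 0]}, {"pos": [0.004, -0.035, 0]}, {"pos": [0, -0.025, 0]}, {}, {"pos": [0, 0, 0.01]}, {"pos": [0, 0, 0.008]}, {"pos": [0, 0, 0.002]}]}}

```text
time_s: 5.65
ee_pos: [0.4579, 0.1385, 0.0437]
eef_rot: [3.141, -0.0, 1.277]
force: [1.3, -0.5, 12.5]
grip_width: 0.0526
grip_force: 8.0
```

Request:
{"api": "shift_gripper", "payload": {"deltas": [{}, {}]}}

```text
time_s: 5.85
ee_pos: [0.4571, 0.1385, 0.0438]
eef_rot: [-3.141, 0.0, 1.277]
force: [-0.6, -0.4, -2.7]
grip_width: 0.0526
grip_force: 8.0
```

Request:
{"api": "shift_gripper", "payload": {"deltas": [{}, {}, {}, {"pos": [0, 0, -0.02]}, {"pos": [0, 0, -0.04]}, {"pos": [0, 0, -0.04]}, {"pos": [0, 0, -0.04]}, {}], "aperture": 0.094}}

```text
time_s: 6.65
ee_pos: [0.4588, 0.1393, 0.1894]
eef_rot: [3.134, -0.004, 1.278]
force: [0.2, 0.1, -0.9]
grip_width: 0.0939
grip_force: 0.0
```

Run:
```python
from h import *
c=ctrl.camera("top");cv2.imwrite("pics/c.png",cv2.resize(c["pixels"][120:290,130:430],(750,425),interpolation=3))
goto((.527,-.1675,.16),(.527,-.1675,.099))
```

```text
t 6.7 ee [0.4578 0.139  0.1866] [ 3.138e+00 -2.000e-03  1.278e+00] q [0.22 0.18 1.77 0.   1.19 0.51] F [-0.1  0.1  0.1] w 0.0939
(0.527, -0.1675, 0.16) shift [-0.2735  0.1547  0.0266]
(0.527, -0.1675, 0.099) shift [-0.0001 -0.0002  0.061 ]
```

View pics/c.png

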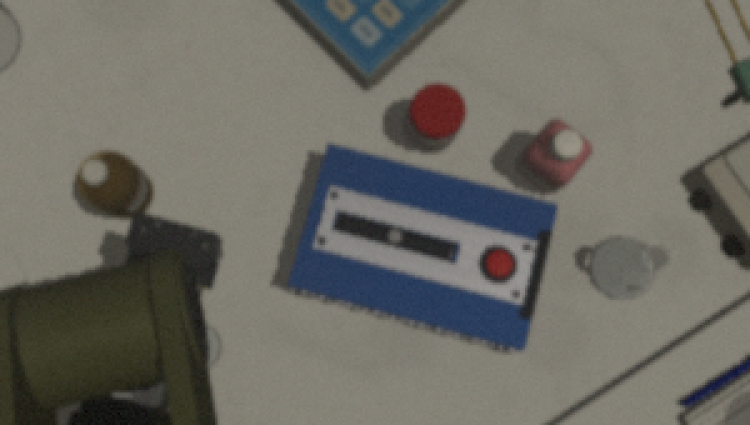

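The path beyond the +y end is clear. The beaker is just visible at the gripper's edge (210,345), and everything else is unmoved. Next is the button.

Request:
{"api": "shift_gripper", "payload": {"deltas": [{"pos": [-0.034, 0.0193, 0]}, {"pos": [-0.034, 0.0193, 0]}, {"pos": [-0.034, 0.0193, 0]}, {"pos": [-0.034, 0.0193, 0]}, {"pos": [-0.034, 0.0193, 0]}, {"pos": [-0.034, 0.0193, 0]}, {"pos": [-0.034, 0.0193, 0]}, {"pos": [-0.035, 0.0193, 0.026]}, {}, {}], "aperture": 0}}

```text
time_s: 7.7
ee_pos: [0.5251, -0.1673, 0.1566]
eef_rot: [-3.138, -0.0, 1.276]
force: [-0.7, 0.2, -0.1]
grip_width: 0.0174
grip_force: 0.0
```

Run:
```python
from h import *
goto((.527,-.1675,.16),(.527,-.1675,.108))
c=ctrl.camera("wrist");cv2.imwrite("pics/w2.png",c["pixels"])
for s,ce,_ in blobs(c,red):print(s,ce.round(1),wray(c,ce,.084))
```

```text
t 7.7 ee [ 0.5251 -0.1673  0.1566] [-3.138 -0.     1.276] q [-0.37  0.37  1.6   0.    1.18 -0.08] F [-0.7  0.2 -0.1] w 0.0174
(0.527, -0.1675, 0.16) shift [ 0.0003  0.0018 -0.0034]
(0.527, -0.1675, 0.108) shift [-0.      0.0002  0.052 ]
[ 388   59   54   61 2709] [414.1  89.4] [ 0.6794 -0.1126  0.084 ]
[244 181  34  33 882] [260. 197.] [ 0.529  -0.1638  0.084 ]
```

View pics/w2.png

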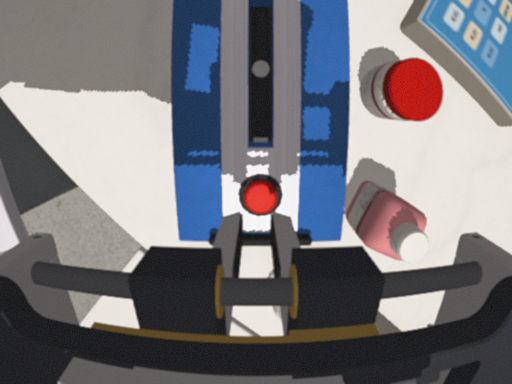

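The wrist view shows the button at (260,197), which works out to (0.529,-0.164), in line with the fingers. Pressing it.

Request:
{"api": "shift_gripper", "payload": {"deltas": [{"pos": [0.002, 0.002, 0.02]}, {"pos": [0, 0, 0.02]}, {"pos": [0, 0, 0.01]}, {"pos": [0, 0, 0.004]}, {"pos": [0, 0, 0.003]}, {}, {}], "aperture": 0}}

```text
time_s: 8.45
ee_pos: [0.5288, -0.1657, 0.1023]
eef_rot: [3.14, 0.0, 1.278]
force: [0.1, 1.1, 1.9]
grip_width: 0.0005
grip_force: 0.8
```

Request:
{"api": "shift_gripper", "payload": {"deltas": [{"pos": [0, 0, 0.003]}, {"pos": [0, 0, 0.001]}, {}, {}]}}

```text
time_s: 8.85
ee_pos: [0.5289, -0.1659, 0.0979]
eef_rot: [3.14, -0.0, 1.278]
force: [2.0, 2.2, 5.2]
grip_width: 0.0005
grip_force: 2.6
```

Request:
{"api": "shift_gripper", "payload": {"deltas": [{"pos": [0, 0, -0.02]}, {"pos": [0, 0, -0.03]}, {"pos": [0, 0, -0.03]}, {"pos": [-0.02, 0, 0]}, {"pos": [-0.02, 0, 0]}, {}, {}], "aperture": 0.05, "quiet": true}}

```text
ok
```

Run:
```python
from h import *
c=ctrl.camera("wrist");cv2.imwrite("pics/w3.png",c["pixels"])
for s,ce,_ in blobs(c,red):print(s,ce.round(1),wray(c,ce,.084))
goto((.558,-.067,.16),(.558,-.067,.096))
```

```text
[ 375   24   53   56 2366] [400.4  51.8] [ 0.6793 -0.1142  0.084 ]
[241 133  33  32 771] [256.8 148.7] [ 0.5287 -0.165   0.084 ]
t 9.6 ee [ 0.5169 -0.2037  0.1771] [-3.141 -0.     1.278] q [-0.44  0.36  1.57  0.    1.22 -0.15] F [ 0.5  1.2 -0.5] w 0.0498
(0.558, -0.067, 0.16) shift [ 1.428e-01 -1.000e-04  1.720e-02]
(0.558, -0.067, 0.096) shift [-0.     0.     0.064]
```

View pics/w3.png

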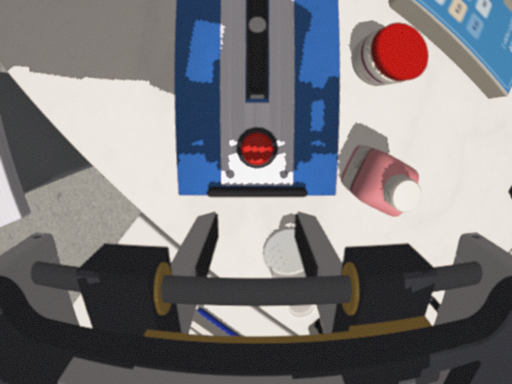

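The button shows at (257,149), the hub at (257,25) and the bar's end near (258,98). I'll work out which bar height fits.

Run:
```python
from h import *
c=ctrl.camera("wrist")
for z in(.07,.092):print(z,"hub",wray(c,(257,25),z),"barend",wray(c,(258,95),z),wray(c,(258,101),z))
b=np.array([.5287,-.165]);d=np.array([.288,.958]);print("hub exp",b+.105*d,"end exp",b+.049*d)
s=ctrl.camera("scene")
cv2.imwrite("pics/s2.png",cv2.resize(s["pixels"][165:265,200:360],(800,500),interpolation=3))
```

```text
0.07 hub [ 0.5611 -0.0586  0.07  ] barend [ 0.5432 -0.1207  0.07  ] [ 0.5417 -0.1258  0.07  ]
0.092 hub [ 0.5591 -0.0651  0.092 ] barend [ 0.5427 -0.122   0.092 ] [ 0.5413 -0.1267  0.092 ]
hub exp [ 0.55894 -0.06441] end exp [ 0.542812 -0.118058]
```

View pics/s2.png

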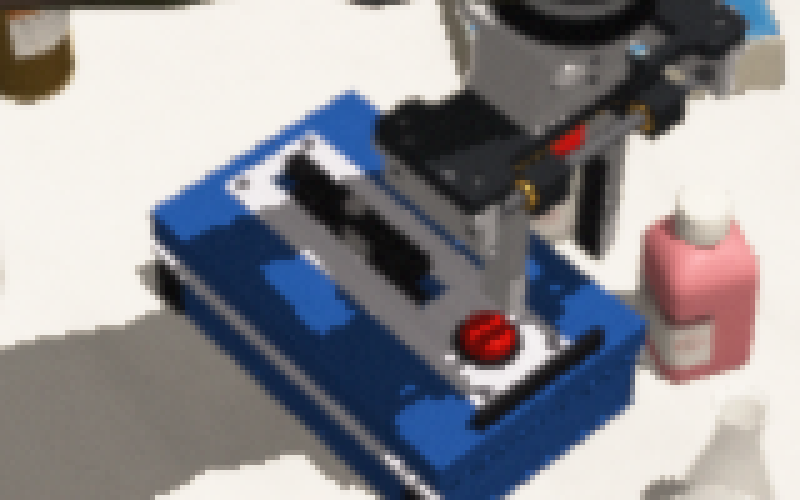

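The bar is popped out: its side and stem are visible around (360,225). Hub is at about (0.559,-0.0655). Moving over it and gripping.

Request:
{"api": "shift_gripper", "payload": {"deltas": [{"pos": [0.036, 0, 0]}, {"pos": [0.036, 0, 0]}, {"pos": [0.036, 0, 0]}, {"pos": [0.036, 0, 0.01]}, {"pos": [0, 0, 0.03]}, {"pos": [0, 0, 0.03]}, {"pos": [0, 0, 0.0105]}, {}, {}], "aperture": 0.05}}

```text
time_s: 10.6
ee_pos: [0.559, -0.0664, 0.0981]
eef_rot: [3.14, -0.0, 1.278]
force: [-0.2, -0.5, 0.5]
grip_width: 0.05
grip_force: 0.0
```

Request:
{"api": "shift_gripper", "payload": {"deltas": [{}, {}, {}, {}, {}, {}], "aperture": 0, "clamp_n": 20}}

```text
time_s: 11.2
ee_pos: [0.559, -0.0664, 0.0971]
eef_rot: [3.14, -0.0, 1.278]
force: [3.8, -1.6, -2.5]
grip_width: 0.0138
grip_force: 20.0
```

Gripped at 13.8 mm, which matches the bar. Turning clockwise.

Request:
{"api": "shift_gripper", "payload": {"deltas": [{"r": [0, 0, 0.13]}, {"r": [0, 0, 0.13]}, {"r": [0, 0, 0.13]}, {"r": [0, 0, 0.13]}, {"r": [0, 0, 0.13]}, {"r": [0, 0, 0.13]}], "clamp_n": 25}}

```text
time_s: 11.8
ee_pos: [0.5582, -0.0658, 0.0971]
eef_rot: [-3.141, 0.0, 0.493]
force: [-1.9, 4.1, 3.4]
grip_width: 0.014
grip_force: 25.0
```

Request:
{"api": "shift_gripper", "payload": {"deltas": [{"r": [0, 0, 0.13]}, {"r": [0, 0, 0.13]}, {"r": [0, 0, 0.13]}, {"r": [0, 0, 0.13]}, {"r": [0, 0, 0.13]}, {"r": [0, 0, 0.12]}, {}, {}]}}

```text
time_s: 12.6
ee_pos: [0.5581, -0.0649, 0.097]
eef_rot: [-3.14, 0.002, -0.272]
force: [-2.5, 10.3, 3.1]
grip_width: 0.0138
grip_force: 25.0
```

```bash
python3 -c "
from h import *
print(ctrl.get_obs()['moment'])"
```

```text
[ 1.83161214  0.45299091 -0.05309272]
```

Turned 1.55 rad. Now I'll drag the lid along the case's +y while holding the bar.

Request:
{"api": "shift_gripper", "payload": {"deltas": [{"pos": [0, -0.005, 0]}, {"pos": [0, -0.01, 0]}, {"pos": [0, -0.015, 0]}, {"pos": [0.001, -0.015, 0]}]}}

```text
time_s: 13.0
ee_pos: [0.5711, -0.0225, 0.0969]
eef_rot: [3.141, 0.002, -0.273]
force: [-8.0, -1.4, 3.5]
grip_width: 0.0137
grip_force: 25.0
```

Request:
{"api": "shift_gripper", "payload": {"deltas": [{"pos": [0, -0.015, 0]}, {"pos": [0, -0.015, 0]}, {"pos": [0.001, -0.015, 0]}, {"pos": [0, -0.015, 0]}, {"pos": [0, -0.015, 0]}, {"pos": [0, -0.01, 0]}, {"pos": [0, -0.002, 0]}, {}, {}]}}

```text
time_s: 13.9
ee_pos: [0.5959, 0.0599, 0.0969]
eef_rot: [3.14, -0.0, -0.272]
force: [-2.1, -6.4, 3.5]
grip_width: 0.0138
grip_force: 25.0
```

Request:
{"api": "shift_gripper", "payload": {"deltas": [{}, {}, {}, {}, {"pos": [0, 0, -0.03]}, {"pos": [0, 0, -0.05]}, {"pos": [0, 0, -0.05]}, {"pos": [0, 0, -0.03]}, {}], "aperture": 0.05}}

```text
time_s: 14.8
ee_pos: [0.5971, 0.0606, 0.2619]
eef_rot: [-3.139, -0.008, -0.272]
force: [1.0, -0.1, 0.1]
grip_width: 0.0498
grip_force: 0.0
```

Request:
{"api": "shift_gripper", "payload": {"deltas": [{"pos": [-0.04, 0, 0]}, {"pos": [-0.05, 0, 0]}, {"pos": [-0.05, 0, 0]}, {"pos": [-0.04, 0, 0]}, {}, {}]}}

```text
time_s: 15.4
ee_pos: [0.4223, 0.1089, 0.2568]
eef_rot: [-3.141, -0.0, -0.271]
force: [0.8, -0.2, -0.5]
grip_width: 0.05
grip_force: 0.0
```

Run:
```python
from h import *
a=ctrl.camera("top")["pixels"][120:290,130:430];b=ctrl.camera("scene")["pixels"][120:290,130:430]
cv2.imwrite("pics/f.png",cv2.resize(np.vstack([a,b]),(529,600),interpolation=3))
```

```text
(no output)
```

View pics/f.png

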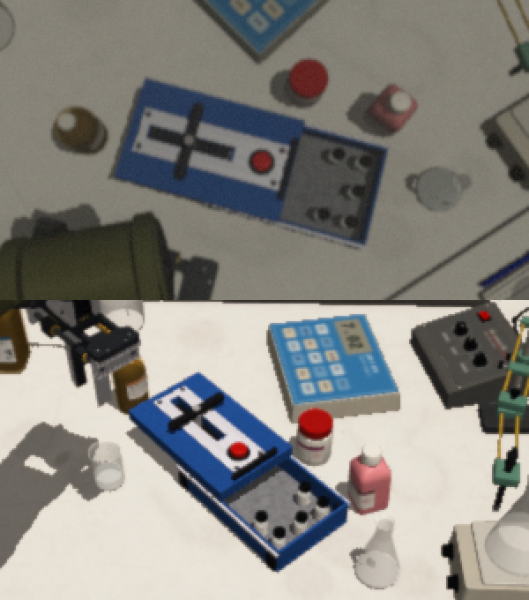

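The lid is fully open and the handle is crosswise (190,140). The beaker stands clear at (107,465), the bystanders are undisturbed, and the gripper is in free air.

```bash
python3 -c "
from station import ctrl
print(ctrl.hand_in())"
```

```text
the job is handed in; nothing more can be done
None
```

The job is handed in at about 15.5 s of the 64 s; the hand-in gave no verdict, but the last pictures show the lid fully open, the handle popped and turned crosswise, the beaker moved clear and standing, and the jar, bottles and flask where they were.

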